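# Re-rack the unlabelled specimen pots in order

### The job

The four brown specimen pots carry no labels: only their order in the row tells which is which. Move them one after another from the grey plastic rack into the steel holders of the rack beside it, keeping the same order (the pot nearest the robot into the holder nearest the robot, and so on to the far end). Keep every pot upright all the way, and leave each standing fully down in its holder.

Things in the scene. Friction and masses are not known exactly. Their poses are not given: they have to be found in the camera images.
- squat_pot: Squat pot: plain cylinder 52 mm high with a full-width flat cap. Brown, white cap, 38 mm diameter, side straight from the foot to 50 mm up; origin at the centre of its underside, z up its axis. Starts upright in a well of the grey rack (well floor 10 mm above the table, rim 8 mm above its floor, 54 mm outside; wells 68 mm apart in a straight row running away from the robot). About 90 g.
- neck_bottle: Bottle with a shoulder and a narrow cap (22 mm); 64 mm high. Brown, white cap, 38 mm diameter, side straight from the foot to 45 mm up; origin at the centre of its underside, z up its axis. Starts upright in a well of the grey rack (well floor 10 mm above the table, rim 8 mm above its floor, 54 mm outside; wells 68 mm apart in a straight row running away from the robot). About 100 g.
- dropper_bottle: Dropper bottle: shoulder, collar (18 mm) and thin teat (11 mm); 76 mm high. Brown, white cap, 38 mm diameter, side straight from the foot to 45 mm up; origin at the centre of its underside, z up its axis. Starts upright in a well of the grey rack (well floor 10 mm above the table, rim 8 mm above its floor, 54 mm outside; wells 68 mm apart in a straight row running away from the robot). About 110 g.
- tall_pot: Tall pot: plain cylinder 80 mm high with a full-width flat cap. Brown, white cap, 38 mm diameter, side straight from the foot to 78 mm up; origin at the centre of its underside, z up its axis. Starts upright in a well of the grey rack (well floor 10 mm above the table, rim 8 mm above its floor, 54 mm outside; wells 68 mm apart in a straight row running away from the robot). About 140 g.
- holder_a: One of four identical fixed steel holders of the second rack: a round cup, 62 mm outside, 56 inside, on a dark block on its own cross rail. Origin under the block, 8 mm above the table; cup floor 12 mm above the origin, rim 22 mm. They form a slightly ragged row, 68 mm apart, beside the grey rack, also running away from the robot; the letters do not follow the row (this one is abreast of the squat_pot).
- holder_b: One of four identical fixed steel holders of the second rack: a round cup, 62 mm outside, 56 inside, on a dark block on its own cross rail. Origin under the block, 8 mm above the table; cup floor 12 mm above the origin, rim 22 mm. They form a slightly ragged row, 68 mm apart, beside the grey rack, also running away from the robot; the letters do not follow the row (this one is abreast of the neck_bottle).
- holder_c: One of four identical fixed steel holders of the second rack: a round cup, 62 mm outside, 56 inside, on a dark block on its own cross rail. Origin under the block, 8 mm above the table; cup floor 12 mm above the origin, rim 22 mm. They form a slightly ragged row, 68 mm apart, beside the grey rack, also running away from the robot; the letters do not follow the row (this one is abreast of the dropper_bottle).
- holder_d: One of four identical fixed steel holders of the second rack: a round cup, 62 mm outside, 56 inside, on a dark block on its own cross rail. Origin under the block, 8 mm above the table; cup floor 12 mm above the origin, rim 22 mm. They form a slightly ragged row, 68 mm apart, beside the grey rack, also running away from the robot; the letters do not follow the row (this one is abreast of the tall_pot).
Things that resemble listed ones, but are neither listed nor needed, are in the scene too. What is shaped like the tall_pot but orange or red is not meant.

How it is judged:
By the outcome, as a careful person would: the job done as asked, in the order asked, and still so for the second after the job is handed in, with the robot touching nothing.
It also fails if it takes over 102 s, if anything falls off the work surface, if the arm or the gripper's body presses on something with over 40 N, if the wrist force passes 120 N, or if a joint passes its speed limit or range.

### The arm

A 6-joint arm with a two-finger parallel gripper is mounted at the origin on the work surface. World frame = base frame: x ahead of the robot, y to its left, z up, the work surface at z = 0. Lengths are in m, angles in degrees, forces in N, time in s.
With the tool pointing down it reaches from about 0.375 to 0.9 m from the base axis. Payload 3.1 kg.
Tool frame: the origin (TCP) lies where the fingers leave the gripper's body, on its centre line; the fingertips stand bot.tips_ahead ahead of it and the grasp point (between the pads) lies 51 mm ahead of it (bot.tips_ahead is the distance from the TCP to the fingertips, in m); z points along the fingers, x is the direction in which the jaws open and shut, and the axes are right-handed (so a half turn about z gives the same grasp; the last joint's range is limited). The gripper opens to 87 mm and grips with 3 to 60 N. Pads are 19 mm wide; open, the fingers measure 117 mm over their backs; the gripper's body (75 mm by 190 mm) begins 51 mm behind the grasp point.
Start: joints at [55.949, 30.224, 82.088, -0, 67.689, -10.227], TCP at [0.252, 0.572, 0.292] pointing down, gripper open.
Joint ranges: [-176.69, 176.69], [-43.24, 126.21], [12.49, 139.97], [-82, 262], [0, 151.66], [-163.58, 163.58]. Speed limits (degrees/s): [159.86, 159.86, 180, 180, 180, 180].

### API

Orientations are given as a 3x3 rotation matrix whose columns are the frame's x, y, z axes.
In Python, from rig import bot, vision, nets gives the robot as it stands.
- The arm moves only by the tool play_rows, never from a script. Its argument "series" is a list of rows, each an object of numbers: "tx", "ty", "tz": the shift along the world's x, y, z as a fraction of full scale; "turn": the turn about the world's z as a fraction of full scale. A call has 1 to 10 rows; each row shifts and turns the commanded pose from where the row before left it; what a row does not reach is not made up. Full scale, the value 1, is 0.8 m for a shift and 60 degrees for a turn. A row lasts 1/10 s, in which the tool goes at most 50 mm and 8.59 degrees, less where a joint would pass 70% of its speed; a pose out of reach is approached as far as the arm can. A call with a number of a shift or a turn outside -1 to 1 is refused whole. A call with a gripper value outside its range is refused whole. "gripper" is the opening, from 0 (shut) to 1 (fully open), set as the call begins (left out, the last holds). The fingers move at their own pace and stop on an object; the grip force is fixed at half the most. Time passes only in rows, so rows that do not move let the fingers close. It gives the time, the measured TCP pose, the force and the opening at its end, in the units of the state.
- bot.read_state(): the state, without advancing time (a new reading comes with each control period).
- vision.capture(name): name is "side" or "top"; returns a dict with "pixels" (400x640x3 uint8, blue, green, red), "fx", "fy", "cx", "cy" (pixels), "D" ([k1, k2, p1, p2, k3] as OpenCV has them; the pictures are not rectified), "extrinsics" (4x4, takes a point from camera to world coordinates). Camera axes: x right, y down, z forward; pixel columns grow to the right and rows downward; lengths in m; the calibration is good to about 2 mm. A picture is of the moment at which its call begins. There is no depth.
- bot.hand_in(): hands the job in, once; it reports no verdict.
Trained networks look in a picture, given as the dict that the camera call returned (one of the last four; its "shot" number tells which), for a name from the list of things; names that differ only in an ending like _2 or _b are one class to them, and where a whole thing is asked for, a point or a joint stands for the part that bears it (a point fixed in the world has none). Each returns a list of dicts, best first, with "confidence" (0 to 1); they miss things now and then, are a little off and sometimes report something else, mostly with a low value. They report only what shows in the picture. A call takes as long as a camera call. They do not tell look-alikes from the thing itself.
- nets.look_for(picture, query): "at" ([column, row] as shares, 0 to 1, of the picture: columns of its width, rows of its height, amid what is visible of it).
- nets.masks_of(picture, query): "region" (400x640 bool, what is visible of it) and "at" ([column, row] as shares, 0 to 1, of the picture: columns of its width, rows of its height, amid what is visible of it).
The state is a dict: "time_s": time; "joint_positions": joint angles; "qvel": joint speeds; "tau": joint torques, N m; "position": TCP position; "tcp_rot": TCP orientation; "force": force on the tool from outside, world axes, zero at the start; "moment": the same for the moment, N m; "opening": opening from 0.0 (shut) to 1.0 (fully open).
Only numpy, scipy, OpenCV 4.12 (cv2) and the standard library are available. Lean on these libraries where they do the work, as an engineer would, in place of code of your own. Each camera call takes 0.05 s, during which the arm holds its last target.

## Working session

There is one attempt and no reset: what is moved stays moved. The work goes in short steps, Python scripts to look and compute and a tool call to move; the robot and the scene stay as the last step left them, time stands still between calls to the robot, and variables do not carry over. Pictures are saved under pics/ and viewed, and the job is handed in when it is done.

Besides the shell and the picture viewer there is one more tool, called after ">>>" by a JSON object that holds its "name" and its "arguments". play_rows: Moves the arm, as the interface text tells. Shift numbers are shares of 0.8 m and turn numbers shares of 60 degrees, none past 1 either way. Its arguments: {"type":"object","properties":{"series":{"type":"array"},"gripper":{"type":"number"}},"required":["series"]}

```bash
ls; mkdir -p pics; python3 - <<'E'
from rig import bot,vision,nets
import cv2,numpy as np
s=bot.read_state();print(s, bot.tips_ahead)
for n in("side","top"):
    c=vision.capture(n);cv2.imwrite(f"pics/{n}0.png",c["pixels"])
    print(n,c["fx"],c["fy"],c["cx"],c["cy"],c["D"],np.round(c["extrinsics"],3).tolist())
    for q in["squat_pot","neck_bottle","dropper_bottle","tall_pot","holder_a"]:
        for d in nets.look_for(c,q): print(q,round(d["confidence"],2),round(d["at"][0]*640),round(d["at"][1]*400))
print(bot.read_state()["time_s"])
E
```

```text
pics
{'time_s': 0.0, 'joint_positions': array([ 5.59496951e+01,  3.02786104e+01,  8.21575823e+01, -1.69249314e-03,
        6.76886173e+01, -1.02271721e+01]), 'qvel': array([ 0.04817128,  0.05958869, -0.04112751, -0.03107244, -0.12693866,
       -0.05987058]), 'tau': array([ 1.52838318e-03, -4.40033305e+01, -1.76593083e+01,  6.30994420e-02,
        5.81752346e-02, -1.82331401e-04]), 'position': array([0.252087  , 0.57125836, 0.29126864]), 'tcp_rot': array([[ 4.03903100e-01,  9.14800991e-01, -1.19705693e-03],
       [ 9.14799251e-01, -4.03904714e-01, -1.82016022e-03],
       [-2.14858131e-03, -3.59898424e-04, -9.99997627e-01]]), 'force': array([ 0.44863053, -0.06074062,  0.87829062]), 'moment': array([-0.03618713,  0.02749996, -0.13327258]), 'opening': 1.0039429335028736} 0.0697
side 485.5282300264061 485.5282300264061 326.1321858051789 194.74917155067857 [-0.10532804  0.          0.          0.          0.        ] [[0.953, -0.193, 0.236, 0.264], [-0.304, -0.647, 0.699, -0.818], [0.018, -0.738, -0.675, 0.807], [0.0, 0.0, 0.0, 1.0]]
squat_pot 0.89 361 152
neck_bottle 0.84 336 154
dropper_bottle 0.55 285 168
tall_pot 0.88 309 156
tall_pot 0.81 270 128
tall_pot 0.69 298 141
tall_pot 0.68 262 144
tall_pot 0.68 317 238
tall_pot 0.63 324 130
holder_a 0.96 375 226
holder_a 0.83 400 218
holder_a 0.74 345 233
holder_a 0.65 316 239
top 445.3845099566713 445.3845099566713 310.2401468447931 196.5889396136782 [0.02599734 0.         0.         0.         0.        ] [[0.117, -0.972, 0.203, 0.376], [-0.993, -0.115, 0.022, -0.013], [0.002, -0.204, -0.979, 0.902], [0.0, 0.0, 0.0, 1.0]]
squat_pot 0.63 268 136
neck_bottle 0.55 263 168
dropper_bottle 0.85 252 232
dropper_bottle 0.24 378 208
tall_pot 0.93 207 158
tall_pot 0.79 200 252
tall_pot 0.76 159 225
tall_pot 0.72 207 196
tall_pot 0.65 261 200
tall_pot 0.29 266 134
holder_a 0.94 381 144
holder_a 0.73 389 178
holder_a 0.72 380 208
holder_a 0.64 379 248
0.6
```

```bash
python3 - <<'E'
import cv2
a=cv2.imread("pics/side0.png");b=cv2.imread("pics/top0.png")
cv2.imwrite("pics/side0c.png",cv2.resize(a[90:290,200:460],None,fx=3,fy=3,interpolation=cv2.INTER_CUBIC)[:600,:780])
cv2.imwrite("pics/top0c.png",cv2.resize(b[90:290,140:440],None,fx=2.6,fy=2.6,interpolation=cv2.INTER_CUBIC))
E
```

```text
(no output)
```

View pics/side0c.png

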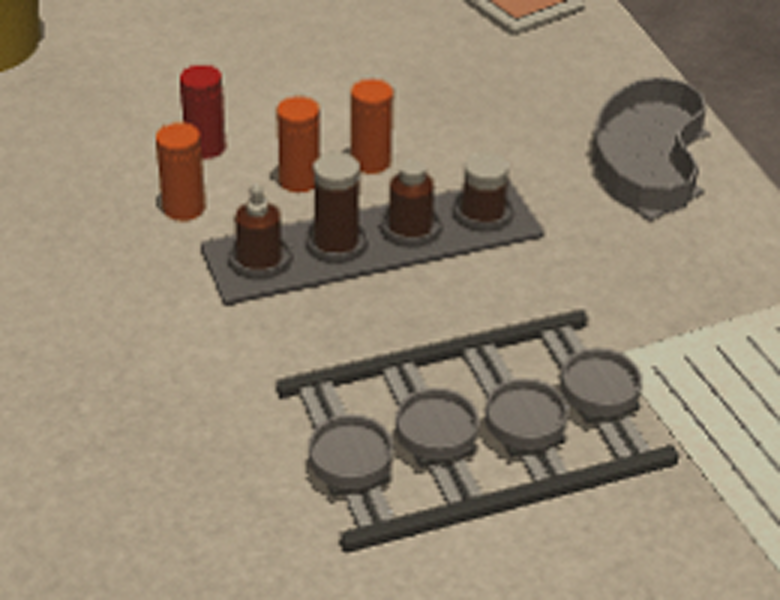

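View pics/top0c.png

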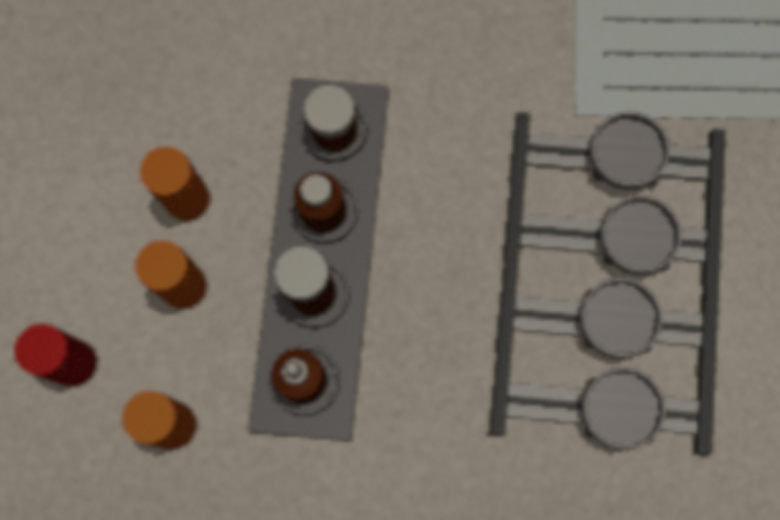

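View pics/top0.png

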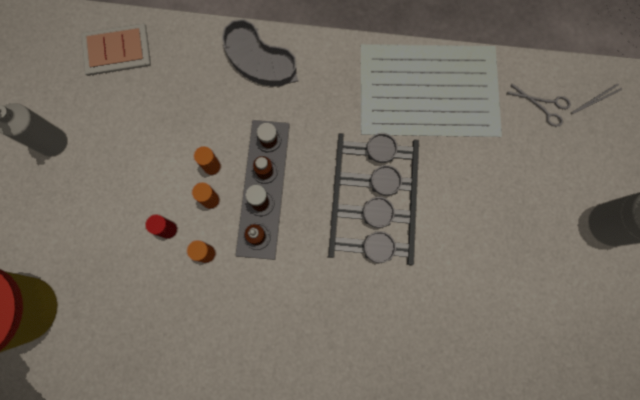

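View pics/side0.png

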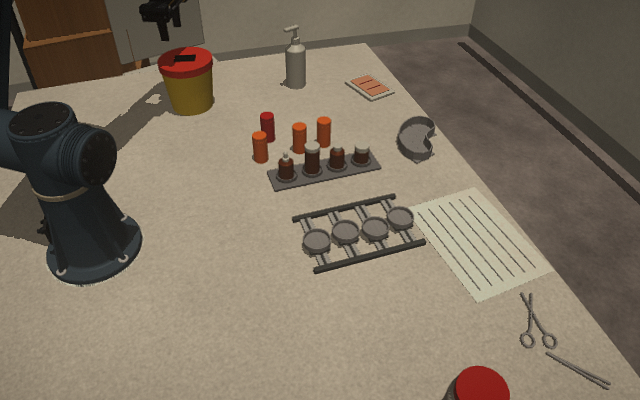

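The row from near to far in the top view is dropper bottle (254,234), tall brown pot (258,197), neck bottle (263,167), squat pot (267,135). The matching holders are at (379,248), (378,213), (385,181) and (381,148). The look-alikes are three orange pots (205,157), (203,194), (199,250) and one red (158,226). They stand outside the grey rack and are the wrong colour. Next I measure positions by fitting the masks.

```bash
cat > h.py <<'E'
import cv2,numpy as np
from scipy.optimize import minimize
from rig import bot,vision,nets
def proj(c,P):
    E=np.linalg.inv(c["extrinsics"]); r,_=cv2.Rodrigues(E[:3,:3])
    K=np.array([[c["fx"],0,c["cx"]],[0,c["fy"],c["cy"]],[0,0,1]])
    return cv2.projectPoints(np.float64(P).reshape(-1,3),r,E[:3,3],K,np.float64(c["D"]))[0].reshape(-1,2)
def ray(c,uv,z):
    K=np.array([[c["fx"],0,c["cx"]],[0,c["fy"],c["cy"]],[0,0,1]])
    n=cv2.undistortPoints(np.float64([[uv]]),K,np.float64(c["D"]))[0,0]
    E=np.array(c["extrinsics"]);d=E[:3,:3]@[n[0],n[1],1];o=E[:3,3]
    return (o+d*(z-o[2])/d[2])[:2]
t=np.linspace(0,2*np.pi,40)[:-1]
def ring(x,y,z,r):return np.c_[x+r*np.cos(t),y+r*np.sin(t),0*t+z]
prof={"squat_pot":[(0,19),(52,19)],"neck_bottle":[(0,19),(45,19),(64,11)],"dropper_bottle":[(0,19),(45,19),(60,9),(76,5.5)],"tall_pot":[(0,19),(80,19)],"holder_a":[(12,31),(22,31)]}
S=4
def sil(c,q,x,y,z0):
    im=np.zeros((400*S,640*S),np.uint8);p=prof[q]
    for a,b in zip(p,p[1:]):
        pts=proj(c,np.r_[ring(x,y,z0+a[0]/1e3,a[1]/1e3),ring(x,y,z0+b[0]/1e3,b[1]/1e3)])
        cv2.fillConvexPoly(im,cv2.convexHull(np.int32(np.round(pts*S+S/2))),255)
    return cv2.resize(im,(640,400),interpolation=cv2.INTER_AREA)/255.
def fit(c,q,m,x,y,z0):
    m=m.astype(float);best=lambda v:1-np.minimum(sil(c,q,*v,z0),m).sum()/np.maximum(sil(c,q,*v,z0),m).sum()
    r=minimize(best,[x,y],method="Nelder-Mead",options=dict(initial_simplex=[[x,y],[x+.01,y],[x,y+.01]],xatol=2e-4,maxiter=60))
    return r.x,1-r.fun
E
python3 - <<'E'
from h import *
for n in("side","top"):
    c=vision.capture(n)
    for q in["dropper_bottle","tall_pot","neck_bottle","squat_pot","holder_a"]:
        z0=.008 if q[0]=='h' else .010
        for d in nets.masks_of(c,q):
            if d["confidence"]<.3: continue
            uv=(d["at"][0]*640,d["at"][1]*400)
            x,y=ray(c,uv,z0+.02)
            m=d["region"]; col=c["pixels"][m].mean(0)
            if q=="tall_pot" and col[2]>2.2*col[0] and n=="top" : pass
            p,i=fit(c,q,m,x,y,z0)
            print(n,q,round(d["confidence"],2),np.round(uv),m.sum(),np.round(p,4),"iou %.2f"%i,col.round())
E
```

```text
side dropper_bottle 0.63 [286. 168.] 318 [0.4674 0.1083] iou 0.85 [39. 51. 71.]
side tall_pot 0.76 [310. 156.] 472 [0.5367 0.1113] iou 0.94 [57. 69. 84.]
side tall_pot 0.67 [322. 130.] 408 [0.5989 0.2113] iou 0.93 [ 33.  62. 125.]
side tall_pot 0.61 [264. 148.] 433 [0.4193 0.1928] iou 0.90 [ 31.  60. 125.]
side tall_pot 0.61 [270. 127.] 346 [0.4578 0.2758] iou 0.79 [ 31.  37. 104.]
side tall_pot 0.6 [300. 136.] 421 [0.5284 0.202 ] iou 0.88 [ 36.  65. 127.]
side neck_bottle 0.87 [336. 155.] 307 [0.604  0.1129] iou 0.86 [43. 56. 75.]
side squat_pot 0.7 [360. 151.] 302 [0.6741 0.1114] iou 0.88 [73. 86. 99.]
side holder_a 0.9 [402. 217.] 509 [ 0.6752 -0.1272] iou 0.91 [ 86.  95. 102.]
side holder_a 0.87 [375. 225.] 542 [ 0.6098 -0.1406] iou 0.92 [ 87.  96. 103.]
side holder_a 0.82 [345. 231.] 607 [ 0.5422 -0.1308] iou 0.90 [ 87.  97. 104.]
side holder_a 0.62 [318. 240.] 614 [ 0.4737 -0.1395] iou 0.92 [ 88.  97. 104.]
top dropper_bottle 0.77 [255. 232.] 310 [0.4701 0.1049] iou 0.82 [36. 48. 71.]
top tall_pot 0.88 [197. 250.] 514 [0.424 0.199] iou 0.93 [ 31.  67. 113.]
top tall_pot 0.78 [203. 194.] 473 [0.5309 0.207 ] iou 0.86 [ 24.  59. 106.]
top tall_pot 0.77 [209. 157.] 461 [0.599  0.2146] iou 0.81 [ 23.  55. 100.]
top tall_pot 0.71 [258. 201.] 483 [0.5376 0.1075] iou 0.96 [ 87.  96. 102.]
top tall_pot 0.57 [159. 227.] 534 [0.4612 0.2822] iou 0.87 [20. 22. 94.]
top neck_bottle 0.73 [264. 168.] 390 [0.6049 0.1081] iou 0.96 [45. 55. 71.]
top squat_pot 0.77 [267. 136.] 399 [0.6728 0.1083] iou 0.92 [ 85.  94. 101.]
top holder_a 0.8 [381. 146.] 798 [ 0.677  -0.1277] iou 0.93 [87. 91. 96.]
top holder_a 0.78 [380. 212.] 755 [ 0.5429 -0.1323] iou 0.94 [ 97. 101. 106.]
top holder_a 0.7 [388. 177.] 808 [ 0.61   -0.1414] iou 0.94 [ 91.  95. 100.]
top holder_a 0.67 [380. 246.] 802 [ 0.4745 -0.1397] iou 0.96 [ 99. 103. 109.]
```

>>> {"name": "play_rows", "arguments": {"series": [{"tx":0.022,"ty":-0.046,"turn":0.04},{"tx":0.022,"ty":-0.046,"turn":0.04},{"tx":0.022,"ty":-0.046,"turn":0.04},{"tx":0.022,"ty":-0.046,"turn":0.04},{"tx":0.022,"ty":-0.046,"turn":0.04},{"tx":0.022,"ty":-0.046,"turn":0.04},{"tx":0.022,"ty":-0.046,"turn":0.04},{"tx":0.022,"ty":-0.046,"turn":0.04},{"tx":0.022,"ty":-0.046,"turn":0.04},{"tx":0.022,"ty":-0.046,"turn":0.04}], "gripper": 1}}

```text
invalid input
```

>>> {"name": "play_rows", "arguments": {"series": [{"tx":0.022,"ty":-0.046,"tz":0,"turn":0.04},{"tx":0.022,"ty":-0.046,"tz":0,"turn":0.04}], "gripper": 1.0}}

```text
time_s: 1.4
position: [0.2875, 0.498, 0.2921]
tcp_rot: [[0.322, 0.947, 0.001], [0.947, -0.322, 0.0], [0.0, 0.0, -1.0]]
force: [0.4, 0.5, 0.0]
opening: 0.998
```

>>> {"name": "play_rows", "arguments": {"series": [{"tx":0.0227,"ty":-0.0489,"tz":0,"turn":0.0313},{"tx":0.0227,"ty":-0.0489,"tz":0,"turn":0.0313},{"tx":0.0227,"ty":-0.0489,"tz":0,"turn":0.0313},{"tx":0.0227,"ty":-0.0489,"tz":0,"turn":0.0313},{"tx":0.0227,"ty":-0.0489,"tz":0,"turn":0.0313},{"tx":0.0227,"ty":-0.0489,"tz":0,"turn":0.0313},{"tx":0.0227,"ty":-0.0489,"tz":0,"turn":0.0313},{"tx":0.0227,"ty":-0.0489,"tz":0,"turn":0.0313},{"tx":0.0227,"ty":-0.0489,"tz":0,"turn":0.0313},{"tx":0.0227,"ty":-0.0489,"tz":0,"turn":0.0313}], "gripper": 1.0}}

```text
time_s: 2.4
position: [0.4699, 0.1052, 0.2925]
tcp_rot: [[0.003, 1.0, 0.001], [1.0, -0.003, 0.0], [0.0, 0.001, -1.0]]
force: [0.7, 0.2, 0.6]
opening: 0.998
```

>>> {"name": "play_rows", "arguments": {"series": [{"tx":0,"ty":0,"tz":0,"turn":0}]}}

```text
time_s: 2.5
position: [0.4724, 0.1027, 0.2927]
tcp_rot: [[0.01, 1.0, 0.004], [1.0, -0.01, -0.002], [-0.002, 0.004, -1.0]]
force: [0.3, -0.0, -0.1]
opening: 0.999
```

>>> {"name": "play_rows", "arguments": {"series": [{"tx":0,"ty":0,"tz":0,"turn":0},{"tx":0,"ty":0,"tz":-0.05,"turn":0},{"tx":0,"ty":0,"tz":-0.05,"turn":0},{"tx":0,"ty":0,"tz":-0.02,"turn":0},{"tx":0,"ty":0,"tz":0,"turn":0},{"tx":0,"ty":0,"tz":0,"turn":0}]}}

```text
time_s: 3.1
position: [0.469, 0.108, 0.1965]
tcp_rot: [[0.003, 1.0, -0.0], [1.0, -0.003, 0.0], [0.0, -0.0, -1.0]]
force: [-0.0, 0.5, 0.8]
opening: 1.002
```

>>> {"name": "play_rows", "arguments": {"series": [{"tx":0,"ty":0,"tz":-0.04,"turn":0},{"tx":0,"ty":0,"tz":-0.04,"turn":0},{"tx":0,"ty":0,"tz":-0.03,"turn":0},{"tx":0,"ty":0,"tz":-0.0175,"turn":0},{"tx":0,"ty":0,"tz":0,"turn":0},{"tx":0,"ty":0,"tz":0,"turn":0}]}}

```text
time_s: 3.7
position: [0.4701, 0.1073, 0.0954]
tcp_rot: [[0.004, 1.0, 0.002], [1.0, -0.004, 0.0], [0.0, 0.002, -1.0]]
force: [-0.1, -0.1, 0.4]
opening: 0.999
```

```bash
python3 - <<'E'
from h import *
a=vision.capture("side")["pixels"]
cv2.imwrite("pics/g1.png",cv2.resize(a[60:220,180:420],None,fx=3,fy=3,interpolation=cv2.INTER_CUBIC))
E
```

```text
(no output)
```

View pics/g1.png

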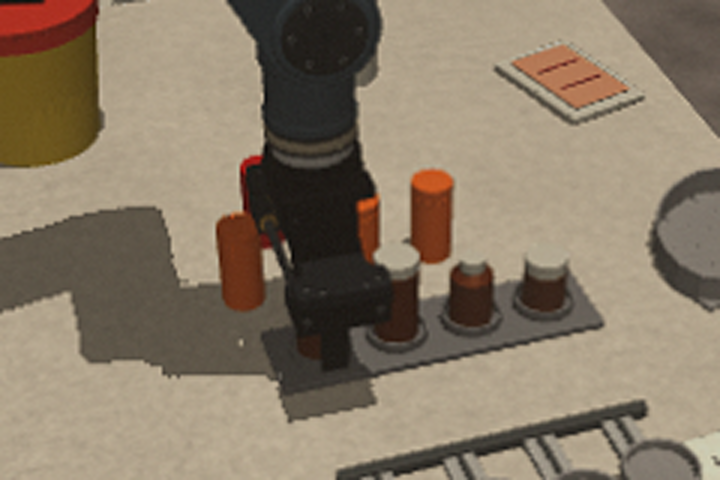

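The gripper straddles the dropper bottle at crop (320,330), clear of its neighbours, so I close it.

>>> {"name": "play_rows", "arguments": {"series": [{"tx":0,"ty":0,"tz":0,"turn":0},{"tx":0,"ty":0,"tz":0,"turn":0},{"tx":0,"ty":0,"tz":0,"turn":0},{"tx":0,"ty":0,"tz":0,"turn":0},{"tx":0,"ty":0,"tz":0,"turn":0},{"tx":0,"ty":0,"tz":0,"turn":0},{"tx":0,"ty":0,"tz":0,"turn":0},{"tx":0,"ty":0,"tz":0,"turn":0}], "gripper": 0}}

```text
time_s: 4.55
position: [0.4692, 0.1069, 0.0942]
tcp_rot: [[0.004, 1.0, -0.0], [1.0, -0.004, -0.0], [-0.0, -0.0, -1.0]]
force: [-0.7, -0.5, -0.1]
opening: 0.426
```

>>> {"name": "play_rows", "arguments": {"series": [{"tx":0,"ty":0,"tz":0.015,"turn":0},{"tx":0,"ty":0,"tz":0.03,"turn":0},{"tx":0,"ty":0,"tz":0.04,"turn":0},{"tx":0,"ty":0,"tz":0.03,"turn":0},{"tx":0,"ty":0,"tz":0.01,"turn":0},{"tx":0,"ty":0,"tz":0,"turn":0},{"tx":0,"ty":0,"tz":0,"turn":0}]}}

```text
time_s: 5.25
position: [0.4686, 0.1069, 0.1938]
tcp_rot: [[0.004, 1.0, -0.001], [1.0, -0.004, 0.0], [0.0, -0.001, -1.0]]
force: [-0.2, -0.7, -1.2]
opening: 0.43
```

```bash
python3 - <<'E'
from h import *
c=vision.capture("side");a=c["pixels"]
cv2.imwrite("pics/g2.png",cv2.resize(a[60:220,180:420],None,fx=3,fy=3,interpolation=cv2.INTER_CUBIC))
E
```

```text
(no output)
```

View pics/g2.png

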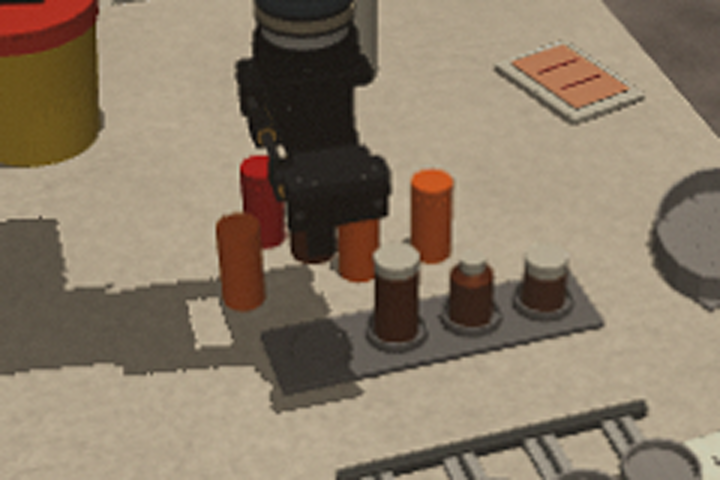

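The bottle is lifted and upright in the jaws at crop (310,245). I move over the nearest holder.

>>> {"name": "play_rows", "arguments": {"series": [{"tx":0,"ty":-0.02,"tz":0,"turn":0},{"tx":0.002,"ty":-0.045,"tz":0,"turn":0},{"tx":0.002,"ty":-0.055,"tz":0,"turn":0},{"tx":0.002,"ty":-0.055,"tz":0,"turn":0},{"tx":0,"ty":-0.055,"tz":0,"turn":0},{"tx":0,"ty":-0.045,"tz":0,"turn":0},{"tx":0,"ty":-0.025,"tz":0,"turn":0},{"tx":0,"ty":-0.008,"tz":0,"turn":0},{"tx":0,"ty":0,"tz":0,"turn":0},{"tx":0,"ty":0,"tz":0,"turn":0}]}}

```text
time_s: 6.3
position: [0.4733, -0.1382, 0.1935]
tcp_rot: [[0.004, 1.0, -0.002], [1.0, -0.004, 0.002], [0.002, -0.002, -1.0]]
force: [0.6, -0.4, -1.7]
opening: 0.427
```

>>> {"name": "play_rows", "arguments": {"series": [{"tx":0,"ty":-0.001,"tz":-0.02,"turn":0},{"tx":0,"ty":0,"tz":-0.035,"turn":0},{"tx":0,"ty":0,"tz":-0.03,"turn":0},{"tx":0,"ty":0,"tz":-0.015,"turn":0},{"tx":0,"ty":0,"tz":-0.005,"turn":0},{"tx":0,"ty":0,"tz":-0.003,"turn":0},{"tx":0,"ty":0,"tz":-0.002,"turn":0},{"tx":0,"ty":0,"tz":0,"turn":0},{"tx":0,"ty":0,"tz":0,"turn":0}]}}

```text
time_s: 7.2
position: [0.4744, -0.1404, 0.1069]
tcp_rot: [[0.004, 1.0, 0.001], [1.0, -0.004, -0.001], [-0.001, 0.001, -1.0]]
force: [0.8, 0.4, -1.0]
opening: 0.425
```

Expected contact is at about 0.104, so I lower slowly.

>>> {"name": "play_rows", "arguments": {"series": [{"tx":0,"ty":0,"tz":-0.002,"turn":0},{"tx":0,"ty":0,"tz":-0.001,"turn":0},{"tx":0,"ty":0,"tz":0,"turn":0},{"tx":0,"ty":0,"tz":0,"turn":0}]}}

```text
time_s: 7.6
position: [0.4741, -0.1404, 0.1042]
tcp_rot: [[0.004, 1.0, 0.0], [1.0, -0.004, -0.0], [-0.0, 0.0, -1.0]]
force: [-0.0, 0.0, 3.2]
opening: 0.427
```

Contact shows as +4 N. I release and rise.

>>> {"name": "play_rows", "arguments": {"series": [{"tx":0,"ty":0,"tz":0,"turn":0},{"tx":0,"ty":0,"tz":0,"turn":0},{"tx":0,"ty":0,"tz":0,"turn":0},{"tx":0,"ty":0,"tz":0,"turn":0},{"tx":0,"ty":0,"tz":0,"turn":0},{"tx":0,"ty":0,"tz":0,"turn":0}], "gripper": 1.0}}

```text
time_s: 8.2
position: [0.474, -0.1402, 0.1038]
tcp_rot: [[0.004, 1.0, -0.0], [1.0, -0.004, 0.0], [0.0, -0.0, -1.0]]
force: [-0.1, -0.1, 0.2]
opening: 0.888
```

>>> {"name": "play_rows", "arguments": {"series": [{"tx":0,"ty":0,"tz":0.02,"turn":0},{"tx":0,"ty":0,"tz":0.04,"turn":0},{"tx":0,"ty":0,"tz":0.04,"turn":0},{"tx":0.02,"ty":0.02,"tz":0.02,"turn":0},{"tx":0.02,"ty":0.05,"tz":0,"turn":0},{"tx":0.02,"ty":0.055,"tz":0,"turn":0},{"tx":0.019,"ty":0.055,"tz":0,"turn":0},{"tx":0,"ty":0.055,"tz":0,"turn":0},{"tx":0,"ty":0.05,"tz":0,"turn":0},{"tx":0,"ty":0.025,"tz":0,"turn":0}]}}

```text
time_s: 9.2
position: [0.5364, 0.111, 0.1997]
tcp_rot: [[0.001, 1.0, -0.001], [1.0, -0.001, 0.001], [0.001, -0.001, -1.0]]
force: [-0.1, 0.8, 1.2]
opening: 1.003
```

>>> {"name": "play_rows", "arguments": {"series": [{"tx":0,"ty":0,"tz":0,"turn":0},{"tx":0,"ty":0,"tz":0,"turn":0}]}}

```text
time_s: 9.4
position: [0.537, 0.1078, 0.1997]
tcp_rot: [[0.003, 1.0, -0.0], [1.0, -0.003, -0.001], [-0.001, -0.0, -1.0]]
force: [-1.0, -0.2, 0.1]
opening: 0.999
```

```bash
python3 - <<'E'
from h import *
c=vision.capture("side");a=c["pixels"]
cv2.imwrite("pics/g3.png",cv2.resize(a[90:280,230:450],None,fx=3,fy=3,interpolation=cv2.INTER_CUBIC))
print(bot.read_state()["position"])
E
```

```text
[0.53715243 0.10714493 0.19975104]
```

View pics/g3.png

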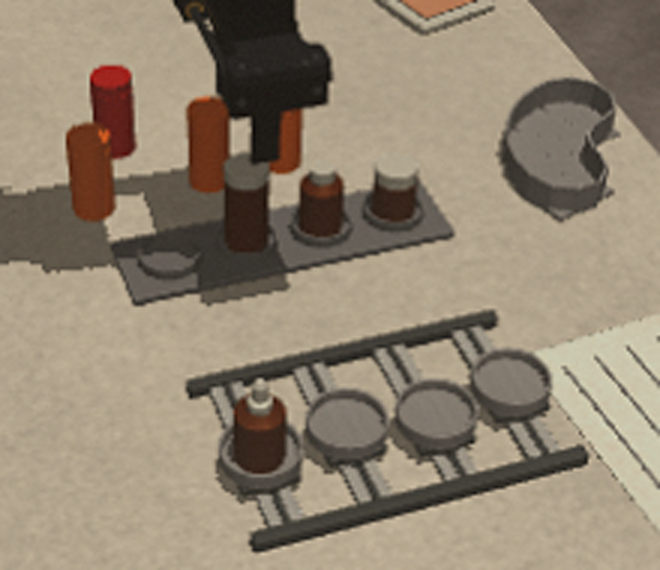

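The dropper bottle stands in the nearest holder at crop (260,435). I descend on the tall brown pot.

>>> {"name": "play_rows", "arguments": {"series": [{"tx":0,"ty":0.0025,"tz":-0.025,"turn":0},{"tx":0,"ty":0,"tz":-0.035,"turn":0},{"tx":0,"ty":0,"tz":-0.035,"turn":0},{"tx":0,"ty":0,"tz":-0.018,"turn":0},{"tx":0,"ty":0,"tz":-0.005,"turn":0},{"tx":0,"ty":0,"tz":0,"turn":0},{"tx":0,"ty":0,"tz":0,"turn":0}]}}

```text
time_s: 10.15
position: [0.5379, 0.109, 0.1062]
tcp_rot: [[0.005, 1.0, 0.001], [1.0, -0.005, -0.0], [-0.0, 0.001, -1.0]]
force: [0.3, 1.2, 1.5]
opening: 1.003
```

>>> {"name": "play_rows", "arguments": {"series": [{"tx":0,"ty":0,"tz":0,"turn":0},{"tx":0,"ty":0,"tz":0,"turn":0},{"tx":0,"ty":0,"tz":0,"turn":0},{"tx":0,"ty":0,"tz":0,"turn":0},{"tx":0,"ty":0,"tz":0,"turn":0},{"tx":0,"ty":0,"tz":0,"turn":0},{"tx":0,"ty":0,"tz":0,"turn":0},{"tx":0,"ty":0,"tz":0,"turn":0}], "gripper": 0}}

```text
time_s: 10.95
position: [0.5372, 0.1096, 0.1054]
tcp_rot: [[0.004, 1.0, -0.0], [1.0, -0.004, -0.0], [-0.0, -0.0, -1.0]]
force: [-0.1, -0.3, -1.0]
opening: 0.419
```

>>> {"name": "play_rows", "arguments": {"series": [{"tx":0,"ty":0,"tz":0.015,"turn":0},{"tx":0,"ty":0,"tz":0.03,"turn":0},{"tx":0,"ty":0,"tz":0.04,"turn":0},{"tx":0,"ty":0,"tz":0.03,"turn":0},{"tx":0,"ty":0,"tz":0.01,"turn":0},{"tx":0,"ty":0,"tz":0,"turn":0},{"tx":0,"ty":0,"tz":0,"turn":0}]}}

```text
time_s: 11.65
position: [0.5365, 0.1097, 0.2048]
tcp_rot: [[0.004, 1.0, -0.002], [1.0, -0.004, 0.0], [0.0, -0.002, -1.0]]
force: [-0.3, 0.0, -1.5]
opening: 0.421
```

>>> {"name": "play_rows", "arguments": {"series": [{"tx":0,"ty":-0.02,"tz":0,"turn":0},{"tx":0.002,"ty":-0.045,"tz":0,"turn":0},{"tx":0.002,"ty":-0.055,"tz":0,"turn":0},{"tx":0.002,"ty":-0.055,"tz":0,"turn":0},{"tx":0.001,"ty":-0.053,"tz":0,"turn":0},{"tx":0,"ty":-0.042,"tz":0,"turn":0},{"tx":0,"ty":-0.023,"tz":0,"turn":0},{"tx":0,"ty":-0.008,"tz":0,"turn":0},{"tx":0,"ty":0,"tz":0,"turn":0},{"tx":0,"ty":0,"tz":0,"turn":0}]}}

```text
time_s: 12.65
position: [0.5421, -0.1303, 0.2047]
tcp_rot: [[0.004, 1.0, -0.002], [1.0, -0.004, 0.001], [0.001, -0.002, -1.0]]
force: [0.4, 0.2, -1.4]
opening: 0.422
```

>>> {"name": "play_rows", "arguments": {"series": [{"tx":0,"ty":-0.001,"tz":-0.02,"turn":0},{"tx":0,"ty":0,"tz":-0.035,"turn":0},{"tx":0,"ty":0,"tz":-0.03,"turn":0},{"tx":0,"ty":0,"tz":-0.015,"turn":0},{"tx":0,"ty":0,"tz":-0.006,"turn":0},{"tx":0,"ty":0,"tz":-0.003,"turn":0},{"tx":0,"ty":0,"tz":-0.002,"turn":0},{"tx":0,"ty":0,"tz":-0.001,"turn":0},{"tx":0,"ty":0,"tz":0,"turn":0},{"tx":0,"ty":0,"tz":0,"turn":0}]}}

```text
time_s: 13.65
position: [0.543, -0.132, 0.1164]
tcp_rot: [[0.004, 1.0, 0.001], [1.0, -0.004, -0.0], [-0.0, 0.001, -1.0]]
force: [-0.8, -0.3, -2.3]
opening: 0.418
```

>>> {"name": "play_rows", "arguments": {"series": [{"tx":0,"ty":0,"tz":-0.001,"turn":0},{"tx":0,"ty":0,"tz":-0.0007,"turn":0},{"tx":0,"ty":0,"tz":0,"turn":0},{"tx":0,"ty":0,"tz":0,"turn":0}]}}

```text
time_s: 14.05
position: [0.543, -0.132, 0.1154]
tcp_rot: [[0.004, 1.0, 0.001], [1.0, -0.004, -0.0], [-0.0, 0.001, -1.0]]
force: [0.1, 1.0, 5.5]
opening: 0.42
```

>>> {"name": "play_rows", "arguments": {"series": [{"tx":0,"ty":0,"tz":0,"turn":0},{"tx":0,"ty":0,"tz":0,"turn":0},{"tx":0,"ty":0,"tz":0,"turn":0},{"tx":0,"ty":0,"tz":0,"turn":0},{"tx":0,"ty":0,"tz":0,"turn":0},{"tx":0,"ty":0,"tz":0,"turn":0}], "gripper": 1.0}}

```text
time_s: 14.65
position: [0.5428, -0.1318, 0.1144]
tcp_rot: [[0.004, 1.0, -0.0], [1.0, -0.004, 0.0], [0.0, -0.0, -1.0]]
force: [-0.4, -0.0, -0.1]
opening: 0.881
```

>>> {"name": "play_rows", "arguments": {"series": [{"tx":0,"ty":0,"tz":0.02,"turn":0},{"tx":0,"ty":0,"tz":0.04,"turn":0},{"tx":0,"ty":0,"tz":0.04,"turn":0},{"tx":0,"ty":0.02,"tz":0.02,"turn":0},{"tx":0.02,"ty":0.05,"tz":0,"turn":0},{"tx":0.02,"ty":0.055,"tz":0,"turn":0},{"tx":0.02,"ty":0.055,"tz":0,"turn":0},{"tx":0.017,"ty":0.055,"tz":0,"turn":0},{"tx":0,"ty":0.045,"tz":0,"turn":0},{"tx":0,"ty":0.023,"tz":0,"turn":0}]}}

```text
time_s: 15.65
position: [0.6041, 0.1139, 0.2102]
tcp_rot: [[0.001, 1.0, -0.0], [1.0, -0.001, 0.001], [0.001, -0.0, -1.0]]
force: [-0.5, -0.1, -0.1]
opening: 1.001
```

>>> {"name": "play_rows", "arguments": {"series": [{"tx":0,"ty":0,"tz":0,"turn":0},{"tx":0,"ty":0,"tz":0,"turn":0}]}}

```text
time_s: 15.85
position: [0.6042, 0.1105, 0.2103]
tcp_rot: [[0.003, 1.0, -0.0], [1.0, -0.003, -0.001], [-0.001, -0.0, -1.0]]
force: [0.4, 0.2, -0.4]
opening: 1.0
```

```bash
python3 - <<'E'
from h import *
c=vision.capture("side");a=c["pixels"]
cv2.imwrite("pics/g4.png",cv2.resize(a[90:280,230:450],None,fx=3,fy=3,interpolation=cv2.INTER_CUBIC))
print(bot.read_state()["position"])
E
```

```text
[0.60433886 0.10976549 0.21037123]
```

View pics/g4.png

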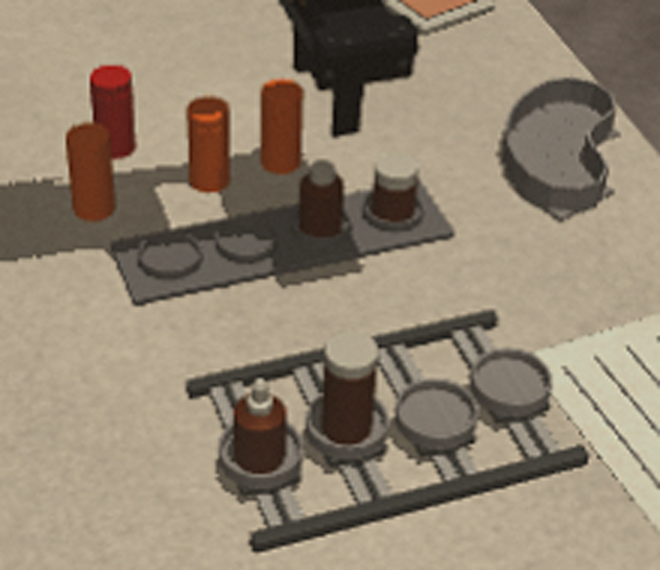

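The tall pot stands in holder 2 at crop (350,395). I descend on the neck bottle.

>>> {"name": "play_rows", "arguments": {"series": [{"tx":0,"ty":0,"tz":-0.025,"turn":0},{"tx":0,"ty":0,"tz":-0.04,"turn":0},{"tx":0,"ty":0,"tz":-0.04,"turn":0},{"tx":0,"ty":0,"tz":-0.025,"turn":0},{"tx":0,"ty":0,"tz":-0.0155,"turn":0},{"tx":0,"ty":0,"tz":0,"turn":0},{"tx":0,"ty":0,"tz":0,"turn":0}]}}

```text
time_s: 16.6
position: [0.605, 0.1098, 0.0946]
tcp_rot: [[0.005, 1.0, 0.001], [1.0, -0.005, -0.0], [-0.0, 0.001, -1.0]]
force: [0.8, 0.4, 0.4]
opening: 1.002
```

>>> {"name": "play_rows", "arguments": {"series": [{"tx":0,"ty":0,"tz":0,"turn":0},{"tx":0,"ty":0,"tz":0,"turn":0},{"tx":0,"ty":0,"tz":0,"turn":0},{"tx":0,"ty":0,"tz":0,"turn":0},{"tx":0,"ty":0,"tz":0,"turn":0},{"tx":0,"ty":0,"tz":0,"turn":0},{"tx":0,"ty":0,"tz":0,"turn":0},{"tx":0,"ty":0,"tz":0,"turn":0}], "gripper": 0}}

```text
time_s: 17.4
position: [0.6044, 0.1105, 0.0941]
tcp_rot: [[0.004, 1.0, -0.0], [1.0, -0.004, -0.0], [-0.0, -0.0, -1.0]]
force: [-0.2, -0.1, 0.8]
opening: 0.431
```

>>> {"name": "play_rows", "arguments": {"series": [{"tx":0,"ty":0,"tz":0.015,"turn":0},{"tx":0,"ty":0,"tz":0.03,"turn":0},{"tx":0,"ty":0,"tz":0.04,"turn":0},{"tx":0,"ty":0,"tz":0.03,"turn":0},{"tx":0,"ty":0,"tz":0.01,"turn":0},{"tx":0,"ty":0,"tz":0,"turn":0},{"tx":0,"ty":0,"tz":0,"turn":0}]}}

```text
time_s: 18.1
position: [0.6037, 0.1106, 0.1933]
tcp_rot: [[0.004, 1.0, -0.002], [1.0, -0.004, 0.0], [0.0, -0.002, -1.0]]
force: [-1.1, 0.2, -0.0]
opening: 0.43
```

>>> {"name": "play_rows", "arguments": {"series": [{"tx":0,"ty":-0.02,"tz":0,"turn":0},{"tx":0.002,"ty":-0.045,"tz":0,"turn":0},{"tx":0.002,"ty":-0.055,"tz":0,"turn":0},{"tx":0.002,"ty":-0.055,"tz":0,"turn":0},{"tx":0.001,"ty":-0.055,"tz":0,"turn":0},{"tx":0,"ty":-0.048,"tz":0,"turn":0},{"tx":0,"ty":-0.027,"tz":0,"turn":0},{"tx":0,"ty":-0.009,"tz":0,"turn":0},{"tx":0,"ty":0,"tz":0,"turn":0},{"tx":0,"ty":0,"tz":0,"turn":0}]}}

```text
time_s: 19.1
position: [0.6094, -0.1398, 0.1933]
tcp_rot: [[0.004, 1.0, -0.002], [1.0, -0.004, 0.001], [0.001, -0.002, -1.0]]
force: [0.2, 0.6, -1.6]
opening: 0.429
```

>>> {"name": "play_rows", "arguments": {"series": [{"tx":0,"ty":0,"tz":-0.02,"turn":0},{"tx":0,"ty":0,"tz":-0.035,"turn":0},{"tx":0,"ty":0,"tz":-0.03,"turn":0},{"tx":0,"ty":0,"tz":-0.015,"turn":0},{"tx":0,"ty":0,"tz":-0.005,"turn":0},{"tx":0,"ty":0,"tz":-0.003,"turn":0},{"tx":0,"ty":0,"tz":-0.002,"turn":0},{"tx":0,"ty":0,"tz":-0.001,"turn":0},{"tx":0,"ty":0,"tz":0,"turn":0},{"tx":0,"ty":0,"tz":0,"turn":0}]}}

```text
time_s: 20.1
position: [0.6103, -0.1409, 0.1059]
tcp_rot: [[0.004, 1.0, 0.001], [1.0, -0.004, -0.0], [-0.0, 0.001, -1.0]]
force: [-0.5, 0.3, -0.2]
opening: 0.432
```

>>> {"name": "play_rows", "arguments": {"series": [{"tx":0,"ty":0,"tz":-0.0015,"turn":0},{"tx":0,"ty":0,"tz":-0.001,"turn":0},{"tx":0,"ty":0,"tz":0,"turn":0},{"tx":0,"ty":0,"tz":0,"turn":0}]}}

```text
time_s: 20.5
position: [0.6102, -0.1408, 0.1041]
tcp_rot: [[0.004, 1.0, 0.001], [1.0, -0.004, -0.0], [-0.0, 0.001, -1.0]]
force: [-1.5, 0.6, 5.4]
opening: 0.428
```

>>> {"name": "play_rows", "arguments": {"series": [{"tx":0,"ty":0,"tz":0,"turn":0},{"tx":0,"ty":0,"tz":0,"turn":0},{"tx":0,"ty":0,"tz":0,"turn":0},{"tx":0,"ty":0,"tz":0,"turn":0},{"tx":0,"ty":0,"tz":0,"turn":0},{"tx":0,"ty":0,"tz":0,"turn":0}], "gripper": 1.0}}

```text
time_s: 21.1
position: [0.61, -0.1406, 0.1031]
tcp_rot: [[0.004, 1.0, -0.0], [1.0, -0.004, 0.0], [0.0, -0.0, -1.0]]
force: [-0.2, 1.8, 0.5]
opening: 0.888
```

>>> {"name": "play_rows", "arguments": {"series": [{"tx":0,"ty":0,"tz":0.02,"turn":0},{"tx":0,"ty":0,"tz":0.04,"turn":0},{"tx":0,"ty":0,"tz":0.04,"turn":0},{"tx":0,"ty":0.02,"tz":0.02,"turn":0},{"tx":0.02,"ty":0.05,"tz":0,"turn":0},{"tx":0.02,"ty":0.055,"tz":0,"turn":0},{"tx":0.02,"ty":0.055,"tz":0,"turn":0},{"tx":0.019,"ty":0.055,"tz":0,"turn":0},{"tx":0,"ty":0.05,"tz":0,"turn":0},{"tx":0,"ty":0.029,"tz":0,"turn":0}]}}

```text
time_s: 22.1
position: [0.6723, 0.1154, 0.1994]
tcp_rot: [[0.001, 1.0, -0.001], [1.0, -0.001, 0.001], [0.001, -0.001, -1.0]]
force: [0.1, 0.0, 0.3]
opening: 1.002
```

>>> {"name": "play_rows", "arguments": {"series": [{"tx":0,"ty":0,"tz":0,"turn":0},{"tx":0,"ty":0,"tz":0,"turn":0}]}}

```text
time_s: 22.3
position: [0.6725, 0.1117, 0.1994]
tcp_rot: [[0.002, 1.0, -0.001], [1.0, -0.002, -0.0], [-0.0, -0.001, -1.0]]
force: [0.0, -0.3, -0.6]
opening: 0.998
```

```bash
python3 - <<'E'
from h import *
c=vision.capture("side");a=c["pixels"]
cv2.imwrite("pics/g5.png",cv2.resize(a[90:280,230:450],None,fx=3,fy=3,interpolation=cv2.INTER_CUBIC))
print(bot.read_state()["position"])
E
```

```text
[0.67277388 0.11059311 0.19936475]
```

View pics/g5.png

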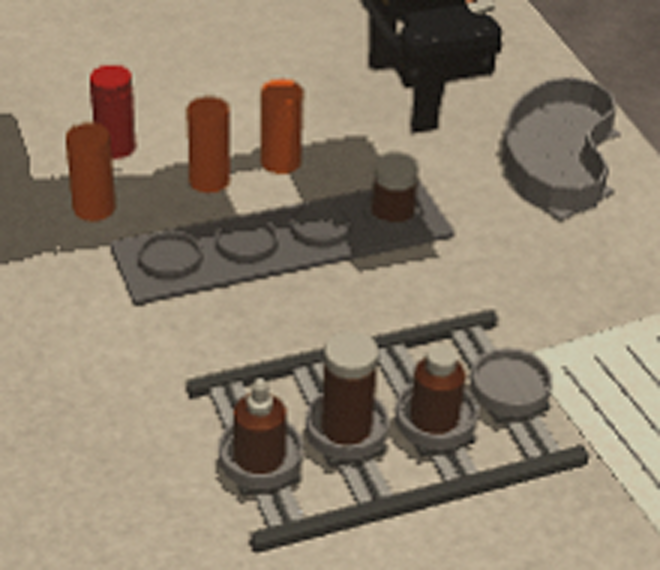

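The neck bottle stands in holder 3 at crop (437,395). The squat pot is last.

>>> {"name": "play_rows", "arguments": {"series": [{"tx":0,"ty":0,"tz":-0.025,"turn":0},{"tx":0,"ty":0,"tz":-0.04,"turn":0},{"tx":0,"ty":0,"tz":-0.035,"turn":0},{"tx":0,"ty":0,"tz":-0.022,"turn":0},{"tx":0,"ty":0,"tz":-0.0095,"turn":0},{"tx":0,"ty":0,"tz":0,"turn":0},{"tx":0,"ty":0,"tz":0,"turn":0}]}}

```text
time_s: 23.05
position: [0.6741, 0.1102, 0.0951]
tcp_rot: [[0.005, 1.0, 0.002], [1.0, -0.005, -0.0], [-0.0, 0.002, -1.0]]
force: [0.1, 1.1, 1.1]
opening: 0.999
```

>>> {"name": "play_rows", "arguments": {"series": [{"tx":0,"ty":0,"tz":0,"turn":0},{"tx":0,"ty":0,"tz":0,"turn":0},{"tx":0,"ty":0,"tz":0,"turn":0},{"tx":0,"ty":0,"tz":0,"turn":0},{"tx":0,"ty":0,"tz":0,"turn":0},{"tx":0,"ty":0,"tz":0,"turn":0},{"tx":0,"ty":0,"tz":0,"turn":0},{"tx":0,"ty":0,"tz":0,"turn":0}], "gripper": 0}}

```text
time_s: 23.85
position: [0.6732, 0.1105, 0.094]
tcp_rot: [[0.004, 1.0, -0.0], [1.0, -0.004, -0.0], [-0.0, -0.0, -1.0]]
force: [-0.6, 1.2, -0.2]
opening: 0.42
```

>>> {"name": "play_rows", "arguments": {"series": [{"tx":0,"ty":0,"tz":0.015,"turn":0},{"tx":0,"ty":0,"tz":0.03,"turn":0},{"tx":0,"ty":0,"tz":0.04,"turn":0},{"tx":0,"ty":0,"tz":0.03,"turn":0},{"tx":0,"ty":0,"tz":0.01,"turn":0},{"tx":0,"ty":0,"tz":0,"turn":0},{"tx":0,"ty":0,"tz":0,"turn":0}]}}

```text
time_s: 24.55
position: [0.6724, 0.1105, 0.1932]
tcp_rot: [[0.004, 1.0, -0.002], [1.0, -0.004, 0.0], [-0.0, -0.002, -1.0]]
force: [-0.3, -0.4, -1.5]
opening: 0.419
```

To (.676,-.1275): dy -.238 → -0.2975; dx .003 → 0.004.

>>> {"name": "play_rows", "arguments": {"series": [{"tx":0,"ty":-0.02,"tz":0,"turn":0},{"tx":0.002,"ty":-0.045,"tz":0,"turn":0},{"tx":0.002,"ty":-0.055,"tz":0,"turn":0},{"tx":0,"ty":-0.055,"tz":0,"turn":0},{"tx":0,"ty":-0.05,"tz":0,"turn":0},{"tx":0,"ty":-0.042,"tz":0,"turn":0},{"tx":0,"ty":-0.022,"tz":0,"turn":0},{"tx":0,"ty":-0.0085,"tz":0,"turn":0},{"tx":0,"ty":0,"tz":0,"turn":0},{"tx":0,"ty":0,"tz":0,"turn":0}]}}

```text
time_s: 25.55
position: [0.6761, -0.1259, 0.1937]
tcp_rot: [[0.003, 1.0, -0.001], [1.0, -0.003, 0.001], [0.001, -0.001, -1.0]]
force: [-0.5, 0.2, -0.9]
opening: 0.422
```

>>> {"name": "play_rows", "arguments": {"series": [{"tx":0,"ty":0,"tz":-0.02,"turn":0},{"tx":0,"ty":0,"tz":-0.035,"turn":0},{"tx":0,"ty":0,"tz":-0.03,"turn":0},{"tx":0,"ty":0,"tz":-0.015,"turn":0},{"tx":0,"ty":0,"tz":-0.005,"turn":0},{"tx":0,"ty":0,"tz":-0.003,"turn":0},{"tx":0,"ty":0,"tz":-0.002,"turn":0},{"tx":0,"ty":0,"tz":-0.001,"turn":0},{"tx":0,"ty":0,"tz":0,"turn":0},{"tx":0,"ty":0,"tz":0,"turn":0}]}}

```text
time_s: 26.55
position: [0.6767, -0.1276, 0.106]
tcp_rot: [[0.004, 1.0, 0.001], [1.0, -0.004, -0.0], [-0.0, 0.001, -1.0]]
force: [-0.6, -0.7, -0.7]
opening: 0.418
```

>>> {"name": "play_rows", "arguments": {"series": [{"tx":0,"ty":0,"tz":-0.0015,"turn":0},{"tx":0,"ty":0,"tz":-0.001,"turn":0},{"tx":0,"ty":0,"tz":0,"turn":0},{"tx":0,"ty":0,"tz":0,"turn":0}]}}

```text
time_s: 26.95
position: [0.6766, -0.1276, 0.104]
tcp_rot: [[0.004, 1.0, 0.001], [1.0, -0.004, -0.0], [-0.0, 0.001, -1.0]]
force: [-1.7, -0.1, 4.4]
opening: 0.42
```

>>> {"name": "play_rows", "arguments": {"series": [{"tx":0,"ty":0,"tz":0,"turn":0},{"tx":0,"ty":0,"tz":0,"turn":0},{"tx":0,"ty":0,"tz":0,"turn":0},{"tx":0,"ty":0,"tz":0,"turn":0},{"tx":0,"ty":0,"tz":0,"turn":0},{"tx":0,"ty":0,"tz":0,"turn":0},{"tx":0,"ty":0,"tz":0,"turn":0}], "gripper": 1.0}}

```text
time_s: 27.65
position: [0.6764, -0.1275, 0.1032]
tcp_rot: [[0.004, 1.0, -0.0], [1.0, -0.004, 0.0], [0.0, -0.0, -1.0]]
force: [-0.0, 0.7, 0.0]
opening: 0.952
```

>>> {"name": "play_rows", "arguments": {"series": [{"tx":0,"ty":0,"tz":0.02,"turn":0},{"tx":0,"ty":0,"tz":0.04,"turn":0},{"tx":0,"ty":0,"tz":0.05,"turn":0},{"tx":0,"ty":0,"tz":0.05,"turn":0},{"tx":0,"ty":0.05,"tz":0,"turn":0},{"tx":0,"ty":0.05,"tz":0,"turn":0},{"tx":0,"ty":0.05,"tz":0,"turn":0},{"tx":0,"ty":0.05,"tz":0,"turn":0},{"tx":0,"ty":0.05,"tz":0,"turn":0},{"tx":0,"ty":0.05,"tz":0,"turn":0}]}}

```text
time_s: 28.65
position: [0.6764, 0.1141, 0.2329]
tcp_rot: [[0.004, 1.0, 0.002], [1.0, -0.004, -0.0], [0.0, 0.002, -1.0]]
force: [0.3, 1.0, -0.1]
opening: 1.002
```

>>> {"name": "play_rows", "arguments": {"series": [{"tx":0,"ty":0,"tz":0,"turn":0},{"tx":0,"ty":0,"tz":0,"turn":0},{"tx":0,"ty":0,"tz":0,"turn":0}]}}

```text
time_s: 28.95
position: [0.6766, 0.1117, 0.232]
tcp_rot: [[0.005, 1.0, 0.001], [1.0, -0.005, -0.001], [-0.001, 0.001, -1.0]]
force: [0.3, -0.7, 0.2]
opening: 0.999
```

```bash
python3 - <<'E'
from h import *
c=vision.capture("side");a=c["pixels"]
cv2.imwrite("pics/g6.png",cv2.resize(a[90:280,230:450],None,fx=3,fy=3,interpolation=cv2.INTER_CUBIC))
c2=vision.capture("top")
cv2.imwrite("pics/g7.png",cv2.resize(c2["pixels"][90:290,140:440],None,fx=2.6,fy=2.6,interpolation=cv2.INTER_CUBIC))
for n,c in(("side",c),("top",c2)):
  for q in["dropper_bottle","tall_pot","neck_bottle","squat_pot"]:
    for d in nets.masks_of(c,q):
      if d["confidence"]<.3: continue
      uv=(d["at"][0]*640,d["at"][1]*400);x,y=ray(c,uv,.05)
      if y>.05: continue
      p,i=fit(c,q,d["region"],x,y,.020);print(n,q,np.round(p,4),"%.2f"%i)
E
```

```text
side dropper_bottle [ 0.4729 -0.1386] 0.94
side dropper_bottle [ 0.5206 -0.152 ] 0.34
side tall_pot [ 0.543  -0.1302] 0.95
side neck_bottle [ 0.6086 -0.1392] 0.94
side squat_pot [ 0.6745 -0.1218] 0.89
top dropper_bottle [ 0.4739 -0.141 ] 0.92
top tall_pot [ 0.5423 -0.1329] 0.90
top neck_bottle [ 0.6103 -0.1416] 0.92
top squat_pot [ 0.676 -0.128] 0.92
```

View pics/g6.png

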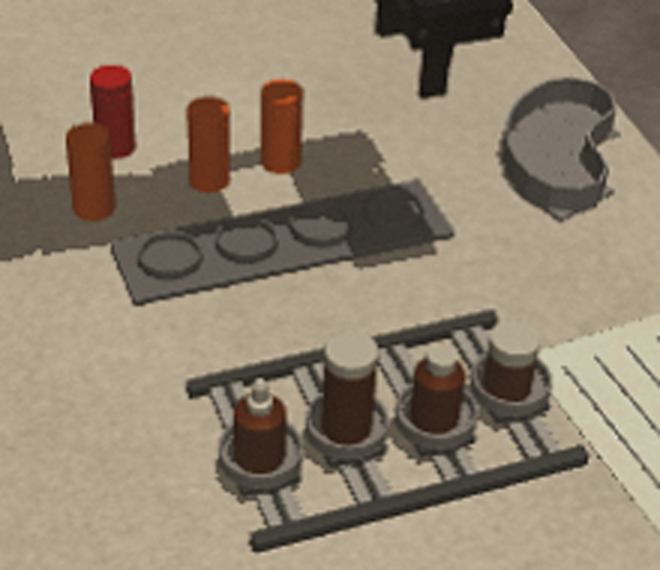

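View pics/g7.png

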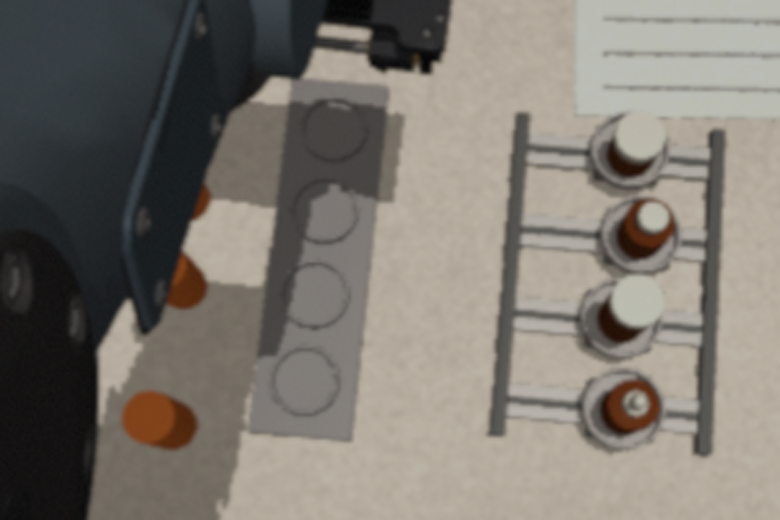

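All four stand upright inside their cups, in the right order: dropper, tall, neck and squat at crop (260,435), (350,395), (437,395) and (512,365). The grey rack is empty and the gripper is clear.

```bash
python3 -c "
from rig import bot
print(bot.hand_in())"
```

```text
the job is handed in; nothing more can be done
None
```

I moved the four brown pots one at a time, nearest first, into the matching steel holders: dropper bottle, tall pot, neck bottle, squat pot. The job was handed in at about 30 s of the 102 s allowed.

- **Order and position:** the last pictures from both cameras show all four upright inside their cups in the same order, with the gripper clear and the grey rack empty. The fitted pot positions agree with the holder centres to about 2 mm.
- **Disagreement:** the side view alone put the squat pot about 6 mm off its holder's centre. The top view and the arm's release pose both put it within 1 mm.
- **Fully down:** each pot met its holder's floor at the expected height (arm readings within about 1 mm), with 3 to 6 N of contact force before release. I did not check it any other way.
- **One spurious detection:** the network reported a second dropper bottle in the side view. Its fit was poor (0.34) and nothing in the picture matched it.
- **Refused move:** the very first move call was rejected as "invalid input". I re-sent it with every field filled in, as a shorter call, and nothing else was refused.

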